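# Release and remove a latched filter cartridge

### The arm

A 6-joint arm with a two-finger parallel gripper is mounted at the origin on a cart in front of the work surface, level with it; the furniture and walls round the work are solid. World frame = base frame: x ahead of the robot, y to its left, z up, the work surface at z = 0. Lengths are in m, angles in degrees, forces in N, time in s.
With the tool pointing down it reaches from about 0.275 to 0.875 m from the base axis. Payload 12.5 kg.
Tool frame: the origin (TCP) lies midway between the tips of the shut fingers; the grasp point (between the pads) lies 19 mm behind it; z points along the fingers, y is the line along which they close (so a half turn about z gives the same grasp; the last joint's range is limited). The gripper opens to 85 mm and grips with 20 to 120 N. Pads are 22 mm wide; open, the fingers measure 114 mm over their backs; the gripper's body (76 mm by 85 mm) begins 54 mm behind the grasp point. The pads swing forward as they close: fully open they stand 13 mm farther back than shut.
Start: joints at [70.841, 20.094, 94.641, -0, 65.266, -4.847], TCP at [0.136, 0.533, 0.231] pointing down, gripper open.
Joint ranges: [-157.81, 157.81], [-45, 120.19], [0.68, 151.7], [-89.99, 269.99], [4.06, 180], [-164.3, 164.3]. Speed limits (degrees/s): [127.2, 127.2, 159.86, 180, 180, 180].

### API

Orientations are given as a 3x3 rotation matrix whose columns are the frame's x, y, z axes.
In Python, from bench import bot gives the robot as it stands. Calls block until the motion is done:
- bot.move_to(position, orientation): joint-space move of the TCP to a pose.
- bot.servo_line(position, attitude=None, max_speed=0.15, f_stop=None): straight line of the TCP; attitude=None keeps the orientation; max_speed is the mean speed in m/s. With f_stop (N) it stops when the force on the tool has changed by that much, and returns True; else False.
- bot.movej(angles): joint-space move.
- bot.gripper_to(opening, squeeze=None): finger opening in m; squeeze is the grip in N (None keeps the last); returns when the fingers have stopped.
- bot.sleep(seconds).
- bot.inverse_kinematics(position, orientation): joint angles nearest the present ones, or None.
- bot.get_obs(): the state.
- bot.capture(name): name is "side" or "top"; returns the picture (384x512x3 uint8, blue, green, red); there is no depth.
- bot.calibration(name): a dict with "fov_y" (degrees; the focal length in pixels is half the picture's height over the tangent of half this angle, whatever the lens; pixels are square), "cx", "cy" (the principal point, pixels), "k1" (the pictures are not rectified: a ray, as slopes to the right and down, at radius r is drawn at 1 + k1 r^2 times it, then the intrinsics apply), "R" (3x3) and "t" (3): a world point X has camera coordinates R X + t. Camera axes: x right, y down, z forward; pixel columns grow to the right and rows downward; lengths in m; the calibration is good to about 2 mm. A picture is of the moment at which its call begins. calibration takes no time and is no camera call.
A pose or a line that the arm cannot do raises bot.PlanningError and nothing moves.
- bot.finish_job(): hands the job in; it is judged then, once.
The state is a dict: "t": time; "joints": joint angles; "qd": joint speeds; "effort": joint torques, N m; "eef_pos": TCP position; "ee_rot": TCP orientation; "force": force on the tool from outside, world axes, zero at the start; "wrist_torque": the same for the moment, N m; "finger_gap": finger opening in m; "grasp_force": force on a finger pad.
Only numpy, scipy, OpenCV 4.12 (cv2) and the standard library are available. Lean on these libraries where they do the work, as an engineer would, in place of code of your own. Each camera call takes 0.05 s, during which the arm holds its last target. There are 200 camera calls.

### The job

One of the two cartridges in the grey dock, the one with the flat bar grip, is spent. Push it down from above until its latch lets go, back off and let it spring up by itself, then pull it out by its grip and stand it upright in the middle of the white wipe pad. Leave the other cartridge, with the round head, latched in its bay.

Things in the scene. Friction and masses are not known exactly. Their poses are not given: they have to be found in the camera images.
- bar_cartridge_grip (a point): Centre of the 29 mm high bar grip (grey, 40 mm along its x, 14 mm along its y) of the spent white cartridge: 14 mm below its top, 73 mm above the foot. Below it a collar 5 mm thick, 18 mm to the front and 30 mm to the back (+x), and a 30 mm square body, 54 mm. 80 g. Pushed 4 mm down (about 10 N on top; aim for 6 to 7, it bottoms at 9) it unlatches; let go, it rises to rest 12 mm above its latched height.
- round_cartridge_grip (a point): Centre of the round grey head (36 mm across, 29 mm high; 14 mm below its top) of the other cartridge, which stays latched; the rest of it is the same as the bar-grip one. It may stand in either bay.
- dock: Grey fixed block, 90 (x) x 180 (y) x 63 mm high, origin under its centre, brass nipples (-x) towards the robot. Two bays 31.4 mm square at x -15, y +50 and -50 mm; behind each a steel catch hooks over the collar, and slides back 10 mm when released. Latched, a cartridge leans 2 or 3 degrees to the front or back, grip centre 94 mm above the origin, x along the dock's. Risen, it lifts straight out (30 mm deep).
- wipe_pad: White wipe pad, a flat stack 62 mm (its x) x 102 mm (its y) x 11 mm thick, fixed on the table. Origin at the centre of its underside. Standing on it, the cartridge's grip centre is 84 mm above the table.
Not all that is in view belongs to the job. Leave any orange or yellow look-alike of the part that bears bar_cartridge_grip alone.

How it is judged:
By the outcome, as a careful person would: the job done as asked, in the order asked, and still so for the second after the job is handed in, with the robot touching nothing.
It also fails if it takes over 51 s, if anything falls off the work surface, if the arm or the gripper's body presses on something with over 40 N, if the wrist force passes 120 N, or if a joint passes its speed limit or range.

## Working session

There is one attempt and no reset: what is moved stays moved. The work goes in short steps, each a Python script; the robot and the scene stay as the last script left them, time stands still between calls to the robot, and variables do not carry over. Pictures are saved under pics/ and viewed, at most 10 in all, crops included, and the job is handed in when it is done.

```bash
mkdir -p pics; python3 - <<'E'
from bench import bot
import cv2
for n in("side","top"):
    cv2.imwrite(f"pics/{n}0.png",bot.capture(n)); print(n,bot.calibration(n))
print(bot.get_obs()["t"])
E
```

```text
side {'fov_y': 43.65168671057044, 'cx': 253.2101755246424, 'cy': 196.35452618917438, 'k1': -0.14470505740664055, 'R': array([[-9.99977065e-01, -4.93586461e-03,  4.63756306e-03],
       [-6.71259742e-03,  6.31263069e-01, -7.75539734e-01],
       [ 9.00436831e-04, -7.75553077e-01, -6.31281723e-01]]), 't': array([0.46857302, 0.10451829, 1.11116856])}
top {'fov_y': 44.30231378746083, 'cx': 258.8664249999889, 'cy': 187.23037166342604, 'k1': -0.15470147931991135, 'R': array([[ 0.00902994, -0.99995815,  0.0014676 ],
       [-0.99885806, -0.00908885, -0.04690372],
       [ 0.04691509, -0.00104239, -0.99889834]]), 't': array([-0.0319738 ,  0.47380016,  1.12535655])}
0.1
```

View pics/side0.png

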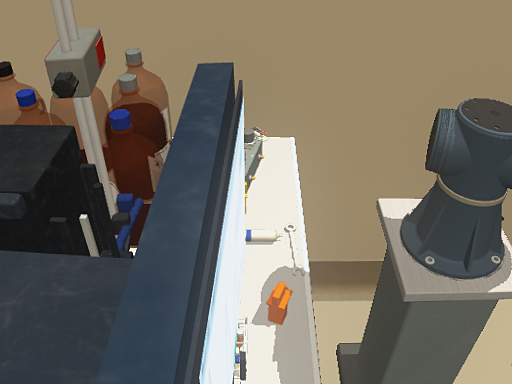

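View pics/top0.png

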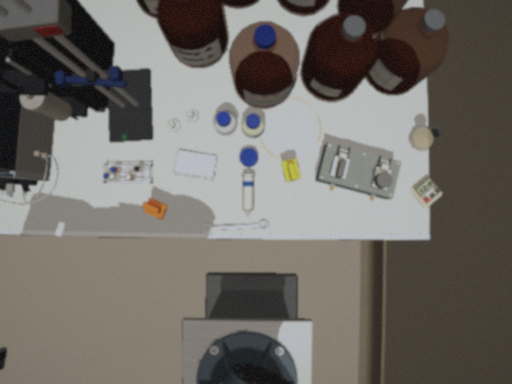

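```bash
python3 - <<'E'
import cv2,numpy as np
a=cv2.imread("pics/top0.png")[125:205,305:415];b=cv2.imread("pics/side0.png")[115:255,225:305]
a=cv2.resize(a,None,fx=5,fy=5,interpolation=2);b=cv2.resize(b,None,fx=400/140,fy=400/140,interpolation=2)
cv2.imwrite("pics/c1.png",np.hstack([a,b]));print(a.shape,b.shape)
E
```

```text
(400, 550, 3) (400, 229, 3)
```

View pics/c1.png

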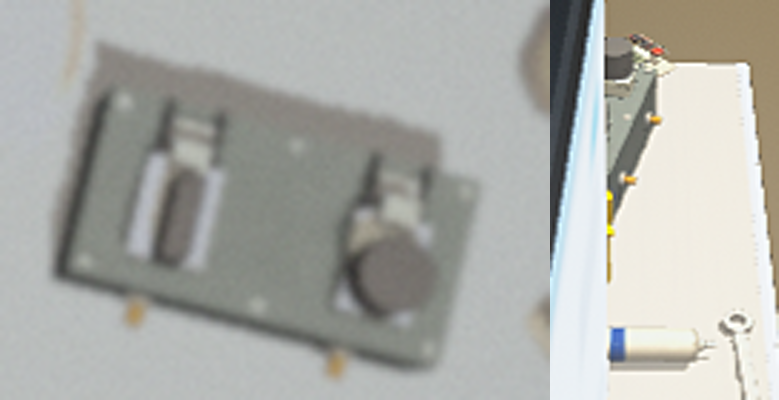

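```bash
cat > h.py <<'E'
from bench import bot
import cv2,numpy as np
def ray(n,px):
    c=bot.calibration(n);f=192/np.tan(np.radians(c["fov_y"]/2))
    K=np.array([[f,0,c["cx"]],[0,f,c["cy"]],[0,0,1]])
    p=cv2.undistortPoints(np.array(px,float).reshape(-1,1,2),K,np.array([c["k1"],0,0,0.]))[:,0]
    d=np.c_[p,np.ones(len(p))]@c["R"];return -c["R"].T@c["t"],d
def onz(n,px,z):
    o,d=ray(n,px);return o+d*((z-o[2])/d[:,2])[:,None]
def down(yaw):  # tool z down, tool x along yaw
    c,s=np.cos(yaw),np.sin(yaw);return np.array([[c,s,0],[s,-c,0],[0,0,-1.]])
E
python3 - <<'E'
from h import *
im=cv2.imread("pics/top0.png")
cr=lambda p:np.array(p)/5-.4+[305,125]
s=onz("top",cr([(125,102),(465,190),(430,348),(85,262),(296,145),(258,305)]),.063)
c=s.mean(0);v=(s[0]-s[1])+(s[3]-s[2]);yaw=np.arctan2(v[1],v[0])-np.pi/2
print("dock",c,np.degrees(yaw)); R=np.array([[np.cos(yaw),-np.sin(yaw)],[np.sin(yaw),np.cos(yaw)]])
for l in [(-.015,.05),(-.015,-.05)]: print("bay",c[:2]+R@l)
# dark grips
hsv=cv2.cvtColor(im,cv2.COLOR_BGR2HSV);g=im.max(2)
m=(g<115).astype(np.uint8)
n,l,st,ce=cv2.connectedComponentsWithStats(m[140:200,325:410])
for i in range(1,n):
    if st[i,4]>20:
        px=ce[i]+[325,140];print(st[i],px,onz("top",[px],.1)[0],cv2.minAreaRect(np.argwhere(l==i)[:,::-1].astype(np.float32)))
        p=onz("top",[px],.1)[0][:2];print(" local",R.T@(p-c[:2]))
# pad: local threshold
roi=im[140:190,165:225].max(2);t,b=cv2.threshold(cv2.GaussianBlur(roi,(3,3),0),0,255,cv2.THRESH_OTSU);print(t)
cs,_=cv2.findContours(b,cv2.RETR_EXTERNAL,2)
k=max(cs,key=cv2.contourArea);print("pad",cv2.minAreaRect(k+np.array([165,140])))
cv2.imwrite("pics/pad.png",np.hstack([cv2.resize(im[140:190,165:225],None,fx=6,fy=6),cv2.resize(cv2.cvtColor(b,8),None,fx=6,fy=6,interpolation=0)]))
print(onz("top",[(195,165)],.011))
E
```

```text
dock [ 0.5146687  -0.26224737  0.063     ] -13.476281738223067
bay [ 0.51173384 -0.2101284 ]
bay [ 0.48842956 -0.30737505]
[10  5  5 10 29] [337.4137931  150.03448276] [ 0.55497572 -0.2029162   0.1       ] ((12.28846263885498, 9.557692527770996), (3.1378581523895264, 9.60969066619873), 11.309932708740234)
 local [0.02537052 0.06709083]
[ 46  16  13  33 157] [376.7133758  174.68789809] [ 0.50052111 -0.29213706  0.1       ] ((50.846534729003906, 32.46534729003906), (32.13970184326172, 11.542431831359863), 84.2894058227539)
 local [-0.00679248 -0.03236372]
[10 19  9 20 78] [338.58974359 168.94871795] [ 0.51244466 -0.20548825  0.1       ] ((14.175675392150879, 28.445947647094727), (5.753964424133301, 19.563480377197266), 9.462322235107422)
 local [-0.01539011  0.05467804]
[10 44 37 11 72] [353.59722222 188.875     ] [ 0.46814348 -0.2393836   0.1       ] ((28.077245712280273, 48.713104248046875), (37.36190414428711, 1.9312316179275513), 15.068490028381348)
 local [-0.05057246  0.01139188]
[51 54 12  4 22] [380.86363636 195.95454545] [ 0.45279128 -0.30149542  0.1       ] ((56.35294723510742, 56.08824157714844), (11.399173736572266, 1.9402848482131958), 14.03624439239502)
 local [-0.05102724 -0.0525875 ]
183.0
pad ((194.5, 164.5), (49.0, 59.0), 90.0)
[[0.52658296 0.12752899 0.011     ]]
```

View pics/pad.png

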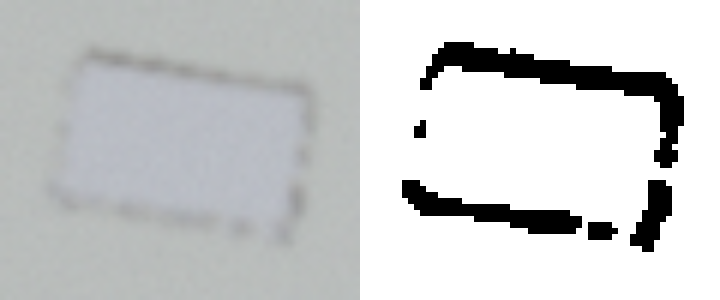

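```bash
cat >> h.py <<'E'
YAW=np.radians(-13.5)
C=np.array([.5147,-.2622]);RD=np.array([[np.cos(YAW),-np.sin(YAW)],[np.sin(YAW),np.cos(YAW)]])
G=C+RD@np.array([-.0155,.0515])
PAD=onz("top",[(195.4,163.8)],.011)[0][:2]
E
python3 - <<'E'
from h import *
o=bot.get_obs();print(o["ee_rot"].round(2).tolist() if hasattr(o["ee_rot"],"round") else o["ee_rot"],G,PAD)
q=np.array(o["joints"])
R=None;best=1e9
for k in(0,np.pi):
    j=bot.inverse_kinematics([*G,.2],down(YAW+k))
    print(j)
    if j is not None and np.abs(np.array(j)-q).max()<best: best=np.abs(np.array(j)-q).max();R=down(YAW+k);kk=k
bot.servo_line([.15,.38,.28],max_speed=.25)
bot.gripper_to(0.0,squeeze=30)
bot.move_to([*G,.17],R)
o=bot.get_obs();print(kk,o["t"],o["eef_pos"],o["force"],o["finger_gap"])
a=bot.capture("top")[100:230,270:430];b=bot.capture("side")
cv2.imwrite("pics/n1.png",np.hstack([cv2.resize(a,(472,384)),b[:,100:420]]))
E
```

```text
[[-0.97, 0.25, -0.0], [0.25, 0.97, -0.0], [0.0, -0.0, -1.0]] [ 0.5116507  -0.20850455] [0.52950893 0.12660539]
[-2.69994123e+01  2.23299135e+01  9.61528574e+01 -2.54444375e-14
  6.15172291e+01  7.65005877e+01]
[-2.69994123e+01  2.23299135e+01  9.61528574e+01 -2.54444375e-14
  6.15172291e+01 -1.03499412e+02]
0 4.1417 [ 0.51188956 -0.2077933   0.17018363] [-0.03128913  0.32053663 -0.38965421] 0.00042497649155048015
```

View pics/n1.png

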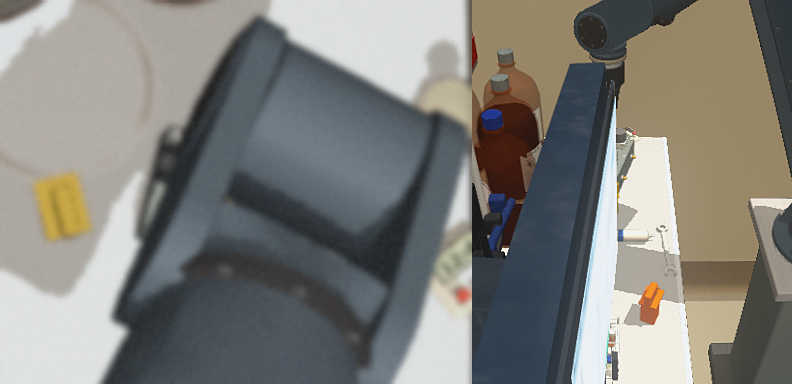

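```bash
python3 - <<'E'
from h import *
bot.servo_line([*G,.118],max_speed=.12)
bot.sleep(.2);print(bot.get_obs()["force"])
print(bot.servo_line([*G,.098],max_speed=.02,f_stop=3))
o=bot.get_obs();z=o["eef_pos"][2];print(o["t"],o["eef_pos"],o["force"])
if z<.1035 or z>.113: raise SystemExit("odd")
bot.servo_line([*G,z-.0062],max_speed=.015)
o=bot.get_obs();print(o["t"],o["eef_pos"],o["force"])
bot.sleep(.3)
o=bot.get_obs();print(o["t"],o["eef_pos"],o["force"])
E
```

```text
[-1.35275671  0.89570726  0.56505306]
True
5.6333 [ 0.51154744 -0.20846565  0.10720859] [-0.46493452  0.32397685  2.16070786]
6.2 [ 0.51127306 -0.20841694  0.10125918] [-4.4406232   1.41476807  8.07048784]
6.5 [ 0.51126079 -0.20840313  0.10126214] [-4.94554655  1.78141904  9.10316722]
```

```bash
python3 - <<'E'
from h import *
bot.servo_line([*G,.16],max_speed=.1)
bot.gripper_to(.045); 
# contact check of risen height is made with a side-on look from aside
bot.servo_line([G[0]-.16,G[1]+.06,.2],max_speed=.25)
a=bot.capture("top");cv2.imwrite("pics/top2.png",a)
cv2.imwrite("pics/c2.png",cv2.resize(a[125:205,305:415],None,fx=5,fy=5,interpolation=2))
o=bot.get_obs();print(o["t"],o["eef_pos"],o["force"])
E
```

```text
8.6417 [ 0.3526004  -0.14895827  0.1999505 ] [-0.31119308 -0.12180062  0.19540715]
```

View pics/c2.png

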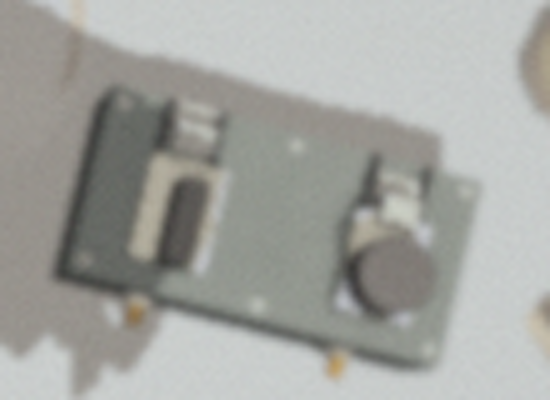

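```bash
python3 - <<'E'
from h import *
p=onz("top",[(184/5-.4+305,222/5-.4+125)],.106)[0][:2];print(p,RD.T@(p-C))
l=RD.T@(p-C);l=np.array([np.clip(l[0],-.018,-.013),np.clip(l[1],.05,.053)]);p=C+RD@l
R=down(YAW)
bot.servo_line([*p,.18],max_speed=.25)
bot.servo_line([*p,.112],max_speed=.12)
hit=bot.servo_line([*p,.0945],max_speed=.05,f_stop=6)
o=bot.get_obs();print(hit,o["t"],o["eef_pos"],o["force"])
bot.gripper_to(0.0,squeeze=25)
o=bot.get_obs();print(o["t"],o["eef_pos"],o["force"],o["finger_gap"],o["grasp_force"])
E
```

```text
[ 0.51187546 -0.2107711 ] [-0.01475233  0.04934854]
False 10.7 [ 0.51196348 -0.21009233  0.09427224] [-0.60008302  0.10674743 -0.07128047]
11.075 [ 0.51220269 -0.21008245  0.09468998] [0.77625651 0.77255748 0.48184569] 0.013597529515745523 30.215367078781128
```

```bash
python3 - <<'E'
from h import *
bot.gripper_to(0.0,squeeze=45)
p=bot.get_obs()["eef_pos"][:2]
h=bot.servo_line([*p,.150],max_speed=.06,f_stop=12)
o=bot.get_obs();print(h,o["t"],o["eef_pos"],o["force"],o["finger_gap"])
if h: raise SystemExit
bot.servo_line([*p,.27],max_speed=.15)
bot.move_to([*PAD,.27],down(np.radians(-8.8)))
bot.servo_line([*PAD,.13],max_speed=.12)
bot.sleep(.3)
o=bot.get_obs();print(o["t"],o["eef_pos"],o["force"],o["finger_gap"],o["grasp_force"])
a=bot.capture("top")[110:210,110:270];b=bot.capture("side")
cv2.imwrite("pics/n3.png",np.hstack([cv2.resize(a,(500,384)),b[:,150:420]]))
E
```

```text
False 12.3667 [ 0.51196601 -0.21005818  0.14962237] [-0.37265111  0.27649456  0.83531164] 0.013238556227917059
16.2083 [0.52961034 0.12663789 0.13027783] [ 0.03392093  0.05885038 -0.35301489] 0.013004691952920717 48.87966871261597
```

View pics/n3.png

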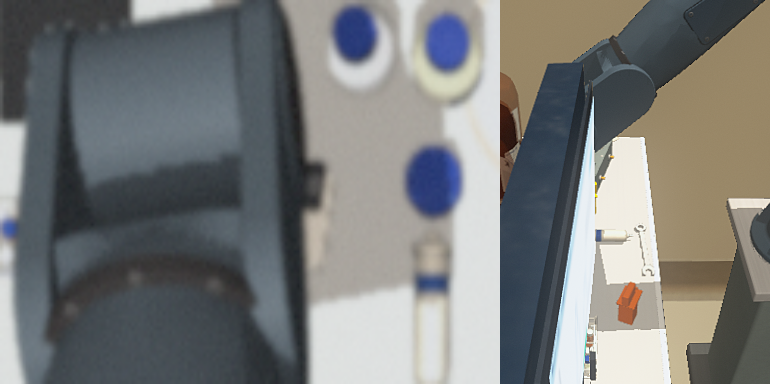

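```bash
python3 - <<'E'
from h import *
bot.servo_line([*PAD,.082],max_speed=.1)
bot.sleep(.2)
h=bot.servo_line([*PAD,.066],max_speed=.02,f_stop=4)
o=bot.get_obs();print(h,o["t"],o["eef_pos"],o["force"],o["finger_gap"])
if not(h and .069<o["eef_pos"][2]<.079): raise SystemExit("odd")
p=o["eef_pos"]
bot.gripper_to(.03);bot.sleep(.2)
bot.servo_line([*p[:2],.17],max_speed=.08)
bot.servo_line([.33,.08,.25],max_speed=.25)
a=bot.capture("top");cv2.imwrite("pics/top4.png",a)
cv2.imwrite("pics/c4.png",cv2.resize(a[110:210,110:415],None,fx=2.6,fy=2.6,interpolation=2))
o=bot.get_obs();print(o["t"],o["eef_pos"],o["force"])
E
```

```text
True 17.6833 [0.5299524  0.12686115 0.07242578] [0.98483113 0.91429977 4.31247027] 0.012760204370844581
20.65 [0.33058954 0.08010563 0.2496106 ] [ 0.59039968 -0.43664973  0.03703226]
```

View pics/c4.png

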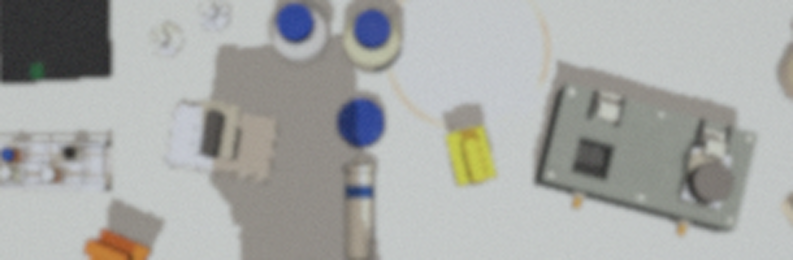

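```bash
python3 - <<'E'
from h import *
print(onz("top",[(214/2.6+110,134/2.6+110)],.095)[0],PAD)
print(bot.finish_job())
E
```

```text
[0.52651186 0.12234943 0.095     ] [0.52950893 0.12660539]
the job is handed in; nothing more can be done
None
```

The bar-grip cartridge was unlatched, sprang up, was pulled out and now stands upright on the wipe pad, about 5 mm from its centre by the last picture. The round-head cartridge was not touched and looked unchanged in its bay. The job was handed in at about 21 s of the 51 s limit; no verdict was returned.

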